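# Roll a shaft blank into a V-rest and butt it against the stop

### The job

Roll the round shaft blank along the cart by pushing its side, up the ramp of the V-rest and over the lip until it lies in the V, and only then push on the end of the bar that is away from the upright end stop, so that it slides along the V until its other end is against the stop. Only push it with the fingers: do not pick it up or tip it on end, and leave the other things on the cart where they are.

Things in the scene. Friction and masses are not known exactly. Their poses are not given: they have to be found in the camera images.
- shaft_blank: plain solid round bar of bare light alloy, 36 mm diameter, 150 mm long, 0.3 to 0.6 kg, loose, on the cart 120 to 155 mm before the V, within 0.1 rad of parallel to it. Origin at its centre; own y along its axis; the frame turns as it rolls. Friction about 0.6 on the cart, 0.3 (oiled) on the V-rest. Pushed slowly from behind at about mid-height it rolls; let go, it stops within about 2 cm.
- v_rest: dark steel V-rest, fixed. Origin on the cart under the V's bottom line, at the middle of the bar's final place. x = rolling direction, from ramp to V; y along the V towards the end stop; z up. Ramp and V run from y = -58 mm (open end) to the stop at 75. Back face of the V rises at 45 degrees to a land 35 mm high, x = 34 to 50; then a low flange with bolt heads to x = 75.
- v_line (a point): where the bar's centre is when the bar lies in the V with its end against the stop: 26.5 mm above the cart, straight over the V-rest's origin; same axes. A bar in the V has the same x and z; minus its y in this frame is the gap left to the stop (18 to 42 mm from the start position).
- ramp_foot (a point): middle of the front edge of the plain ramp, 74 mm before the V's bottom line, 1 mm above the cart; from here the ramp rises evenly to the lip.
- front_lip (a point): the crest between ramp and V, 15 mm above the cart, 14 mm before the V's bottom line. Behind it lies the 90-degree V, its bottom 1 to 2 mm above the cart.
- stop_face (a point): point on the inner face of the end stop, an upright plate across the V's end, 10 mm thick, 45 mm high, from 30 mm before to 50 mm behind the V's bottom line; 75 mm along y from the V-rest's origin, at the height of the seated bar's axis.
- green_block_0: bystander, to be left alone: green painted cast bracket, 55 x 68 x 31 mm. Origin at the centre of its underside.
- green_block_1: bystander, to be left alone: long narrow green painted cast bracket, 20 x 120 x 33 mm. Origin at the centre of its underside.
- green_block_2: bystander, to be left alone: small green painted cast bracket, 36 x 48 x 35 mm. Origin at the centre of its underside.
- coupling_nut: bystander, to be left alone: long grey hex coupling nut lying on a flat, 41 x 52 x 36 mm. Origin at the centre of its underside.
- hex_nut_big: bystander, to be left alone: rusty hex nut, 32 x 36 x 16 mm. Origin at the centre of its underside.
- short_bolt: bystander, to be left alone: short grey bolt, 20 x 50 x 18 mm, behind the V-rest. Origin at the centre of its underside.
- file_handle: bystander, to be left alone: turned wooden file handle, 25 x 100 x 25 mm. Origin at the centre of its underside.

How it is judged:
By the outcome, as a careful person would: the job done as asked, in the order asked, and still so for the second after the job is handed in, with the robot touching nothing.
It also fails if it takes over 48 s, if anything falls off the work surface, if the arm or the gripper's body presses on something with over 40 N, if the wrist force passes 120 N, or if a joint passes its speed limit or range.

### The arm

A 6-joint arm with a two-finger parallel gripper is mounted at the origin on a cart in front of the work surface, level with it; the furniture and walls round the work are solid. World frame = base frame: x ahead of the robot, y to its left, z up, the work surface at z = 0. Lengths are in m, angles in rad, forces in N, time in s.
With the tool pointing down it reaches from about 0.425 to 0.95 m from the base axis. Payload 14.7 kg.
Tool frame: the origin (TCP) lies on the centre line of the jaws, within the pads' length; the fingertips stand 25 mm ahead of it and the grasp point (between the pads) lies 6 mm ahead of it (manip.finger_overhang is the distance from the TCP to the fingertips, in m); z points along the fingers, y is the line along which they close (so a half turn about z gives the same grasp; the last joint's range is limited). The gripper opens to 85 mm and grips with 20 to 120 N. Pads are 22 mm wide; open, the fingers measure 114 mm over their backs; the gripper's body (76 mm by 85 mm) begins 54 mm behind the grasp point. The pads swing forward as they close: fully open they stand 13 mm farther back than shut.
Start: joints at [1.193, 0.48, 1.596, -0, 1.065, -0.047], TCP at [0.211, 0.615, 0.256] pointing down, gripper open.
Joint ranges: [-2.75, 2.75], [-0.82, 2.05], [0.23, 2.67], [-1.56, 4.7], [0.09, 2.69], [-2.92, 2.92]. Speed limits (rad/s): [1.89, 1.89, 2.39, 3.01, 3.01, 3.01].

### API

Orientations are given as a rotation vector (axis times angle).
In Python, from plant import sensors, viewer, manip gives the robot as it stands. The module is installed in compiled form; this text tells all that it offers.
- The arm moves only by the tool play_rows, never from a script. Its argument "commands" is one flat list of numbers, 6 for each row, row after row: the shift along the tool's x, y, z in mm, then the turn, a rotation vector about the tool's x, y, z in degrees. In form: [x, y, z, rx, ry, rz, x, y, z, rx, ry, rz, ...]. A call has 1 to 20 rows; each row shifts and turns the commanded pose from where the row before left it, along the tool's axes as they then stand; what a row does not reach is not made up. A row lasts 1/8 s, in which the tool goes at most 62.5 mm and 10.7 degrees, less where a joint would pass 70% of its speed; a pose out of reach is approached as far as the arm can. A call is refused whole if a number of a shift passes 62.5 or a number of a turn 10.7, either way. A call with a gripper value outside its range is refused whole. "grip" is the opening, from -1 (shut) to 1 (fully open), set as the call begins (left out, the last holds). The fingers move at their own pace and stop on an object; "newtons" is the grip in N (left out, the last holds). Time passes only in rows, so rows that do not move let the fingers close. It gives the time, the measured TCP pose, the force, the opening and the grip force at its end, in the units of the state.
- sensors.read_state(): the state, without advancing time (a new reading comes with each control period).
- viewer.grab_frame(name): name is "side" or "top" or "wrist"; returns a dict with "frame" (384x512x3 uint8, red, green, blue), "fx", "fy", "cx", "cy" (pixels), "extrinsics" (4x4, takes a point from world to camera coordinates); the wrist camera has in their place "mount" (4x4, takes a point from camera to tool coordinates, whose origin is the TCP and whose axes are the flange's). Camera axes: x right, y down, z forward; pixel columns grow to the right and rows downward; lengths in m; the calibration is good to about 2 mm. A picture is of the moment at which its call begins: read the wrist's pose just before it. There is no depth.
- manip.hand_in(): hands the job in; it is judged then, once.
The state is a dict: "t": time; "qpos": joint angles; "qd": joint speeds; "joint_efforts": joint torques, N m; "tcp_pos": TCP position; "tool_rot": TCP orientation; "wrist_force": force on the tool from outside, world axes, zero at the start; "ft_torque": the same for the moment, N m; "finger_gap": finger opening in m; "grasp_force": force on a finger pad.
Only numpy, scipy, OpenCV 4.12 (cv2) and the standard library are available. Lean on these libraries where they do the work, as an engineer would, in place of code of your own. Each camera call takes 0.05 s, during which the arm holds its last target. There are 200 camera calls.

## Working session

There is one attempt and no reset: what is moved stays moved. The work goes in short steps, Python scripts to look and compute and a tool call to move; the robot and the scene stay as the last step left them, time stands still between calls to the robot, and variables do not carry over. Pictures are saved under pics/ and viewed, at most 10 in all, crops included, and the job is handed in when it is done.

Besides the shell and the picture viewer there is one more tool, called in YAML: its name, and indented under it one key for each argument. play_rows: Moves the arm, as the interface text tells. Its arguments: {"type":"object","properties":{"commands":{"type":"array"},"grip":{"type":"number"},"newtons":{"type":"number"}},"required":["commands"]}

```bash
mkdir -p pics; cat > h.py <<'E'
import numpy as np, cv2, pickle
from scipy.spatial.transform import Rotation as R
from plant import sensors, viewer, manip
def grab(n,f):
    s=sensors.read_state(); d=viewer.grab_frame(n); d=dict(d)
    cv2.imwrite(f'pics/{f}.png',np.array(d['frame'])[:,:,::-1])
    K=np.array([[d['fx'],0,d['cx']],[0,d['fy'],d['cy']],[0,0,1.]])
    if n=='wrist':
        T=np.eye(4);T[:3,:3]=R.from_rotvec(s['tool_rot']).as_matrix();T[:3,3]=s['tcp_pos'];W=T@np.array(d['mount'])
        E=np.linalg.inv(W)
    else: E=np.array(d['extrinsics'])
    pickle.dump((K,E),open(f'pics/{f}.pkl','wb'))
def ray(f,u,v,z):
    K,E=pickle.load(open(f'pics/{f}.pkl','rb'));W=np.linalg.inv(E)
    d=W[:3,:3]@np.linalg.solve(K,[u,v,1.]);c=W[:3,3];return (c+d*(z-c[2])/d[2]).round(4)
def proj(f,P):
    K,E=pickle.load(open(f'pics/{f}.pkl','rb'));p=K@(E[:3,:3]@np.array(P,float).T+E[:3,3:]);return (p[:2]/p[2]).T.round(1)
def st():
    s=sensors.read_state()
    for k in ['t','tcp_pos','tool_rot','wrist_force','finger_gap','qpos']: print(k,np.round(s[k],4))
E
python3 -c "
from h import *
grab('top','top0');grab('side','side0');grab('wrist','w0');st()
for f in ['top0','side0','w0']:
  K,E=pickle.load(open(f'pics/{f}.pkl','rb'));print(f,K.round(1).tolist(),np.linalg.inv(E).round(3).tolist())
a=cv2.imread('pics/top0.png');b=cv2.imread('pics/side0.png')
cv2.imwrite('pics/t0b.png',cv2.resize(a,(800,600),interpolation=cv2.INTER_CUBIC))
cv2.imwrite('pics/s0b.png',cv2.resize(b,(800,600),interpolation=cv2.INTER_CUBIC))
"
```

```text
t 0.15
tcp_pos [0.211  0.6145 0.2558]
tool_rot [-5.1720e-01 -3.0985e+00  1.4000e-03]
wrist_force [ 1.0014 -0.9032 -0.443 ]
finger_gap 0.0853
qpos [ 1.1934  0.4807  1.5967  0.      1.0651 -0.0466]
top0 [[411.9, 0.0, 260.2], [0.0, 411.9, 188.1], [0.0, 0.0, 1.0]] [[-0.059, -0.977, 0.204, 0.349], [-0.998, 0.057, -0.016, 0.052], [0.004, -0.205, -0.979, 1.042], [0.0, 0.0, 0.0, 1.0]]
side0 [[465.3, 0.0, 254.3], [0.0, 465.3, 194.4], [0.0, 0.0, 1.0]] [[0.971, -0.126, 0.202, 0.366], [-0.238, -0.47, 0.85, -0.852], [-0.012, -0.874, -0.487, 0.569], [0.0, 0.0, 0.0, 1.0]]
w0 [[303.7, 0.0, 257.3], [0.0, 303.7, 196.8], [0.0, 0.0, 1.0]] [[0.324, 0.906, 0.272, 0.14], [0.946, -0.31, -0.095, 0.64], [-0.001, 0.288, -0.958, 0.373], [0.0, 0.0, 0.0, 1.0]]
```

View pics/t0b.png

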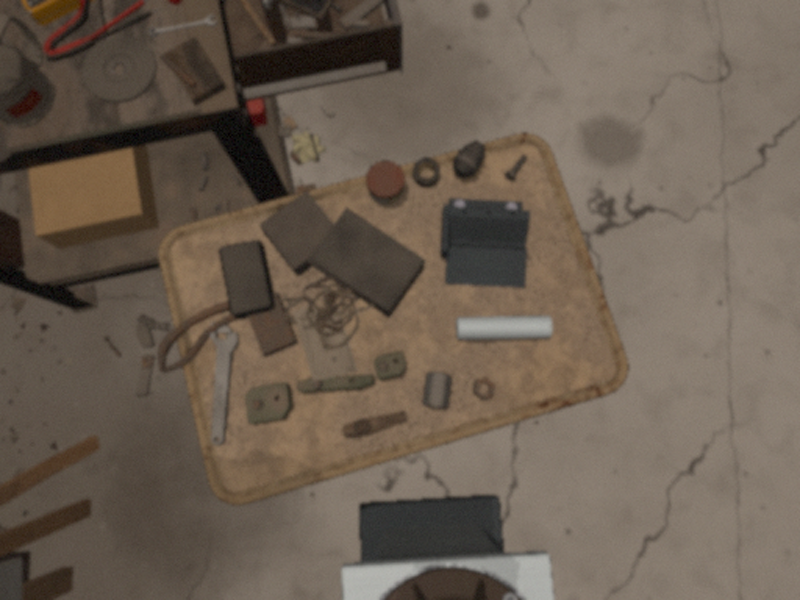

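View pics/s0b.png

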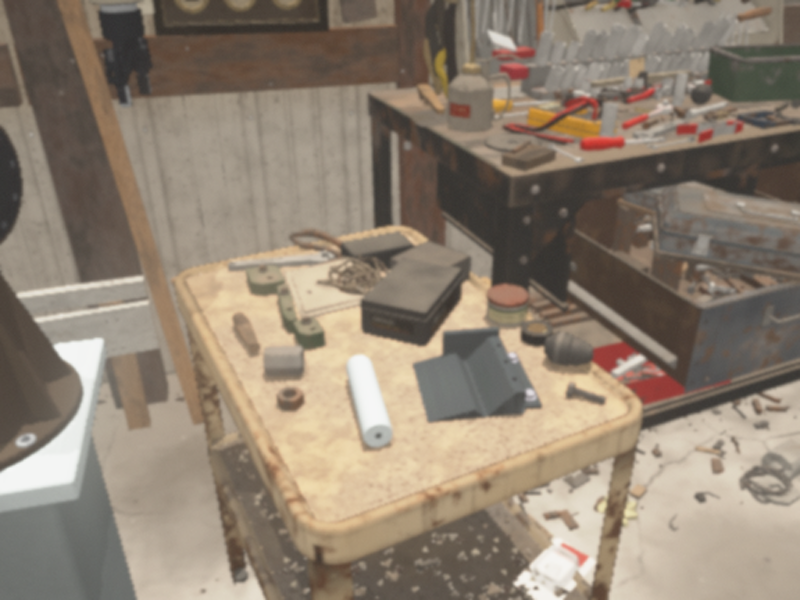

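The top view shows the bar at about (457–552, 328). The V-rest is at (445–528, 200–285), with its stop plate at the left (+y) and its ramp facing the robot. The side view agrees, and the short_bolt is behind the rest. I'll get rough positions first, then take a closer wrist view.

```bash
python3 -c "
from h import *
s=1.5625
for n,u,v,z in [('barL',457,328,.018),('barR',552,328,.018),('rampL',447,283,.001),('rampR',525,286,.001),('landL',452,205,.035),('landR',523,210,.035),('stoptop',445,207,.045),('stopbot',443,258,.04),('nut',483,387,.01),('coupl',437,390,.02),('gb2',390,365,.02),('cartR',620,380,0),('bolt',515,167,.01)]: print(n,ray('top0',u/s,v/s,z))
"
```

```text
barL [ 0.5016 -0.042   0.018 ]
barR [ 0.4927 -0.1947  0.018 ]
rampL [ 0.5803 -0.0326  0.001 ]
rampR [ 0.5677 -0.1614  0.001 ]
landL [ 0.7036 -0.0475  0.035 ]
landR [ 0.6883 -0.1635  0.035 ]
stoptop [ 0.6974 -0.0349  0.045 ]
stopbot [ 0.6132 -0.026   0.04  ]
nut [ 0.4058 -0.0769  0.01  ]
coupl [ 0.4048 -0.003   0.02  ]
gb2 [0.4484 0.0687 0.02  ]
cartR [ 0.4045 -0.2996  0.    ]
bolt [ 0.7744 -0.1626  0.01  ]
```

play_rows:
  commands: [-45,-19.6,0,0,0,0,-45,-19.6,0,0,0,0,-45,-19.6,0,0,0,0,-45,-19.6,0,0,0,0,-45,-19.6,0,0,0,0,-45,-19.6,0,0,0,0,-45,-19.6,0,0,0,0,-45,-19.6,0,0,0,0,-27,-45,0,0,0,0,-27,-45,0,0,0,0,-27,-45,0,0,0,0,-27,-45,0,0,0,0,-27,-45,0,0,0,0,-27,-45,0,0,0,0,-27,-45,0,0,0,0,-27,-45,0,0,0,0,-27,-45,0,0,0,0,0,0,0,0,0,-6.7,0,0,0,0,0,-6.7,0,0,0,0,0,0]
  grip: 0.2

```text
t: 2.65
tcp_pos: [0.5988, -0.1126, 0.256]
tool_rot: [-0.153, -3.137, -0.0]
wrist_force: [-0.1, 0.6, -0.7]
finger_gap: 0.051
grasp_force: 0.0
```

```bash
python3 -c "
from h import *
grab('wrist','w1');st()
a=cv2.imread('pics/w1.png')
cv2.imwrite('pics/w1b.png',cv2.resize(a,(800,600),interpolation=cv2.INTER_CUBIC))
print(manip.finger_overhang)
"
```

```text
t 2.7
tcp_pos [ 0.5988 -0.1124  0.2561]
tool_rot [-1.5630e-01 -3.1374e+00 -1.0000e-04]
wrist_force [0.4217 0.2178 0.4183]
finger_gap 0.0512
qpos [-0.2353  0.4235  1.6935  0.      1.0249 -1.7066]
0.025
```

View pics/w1b.png

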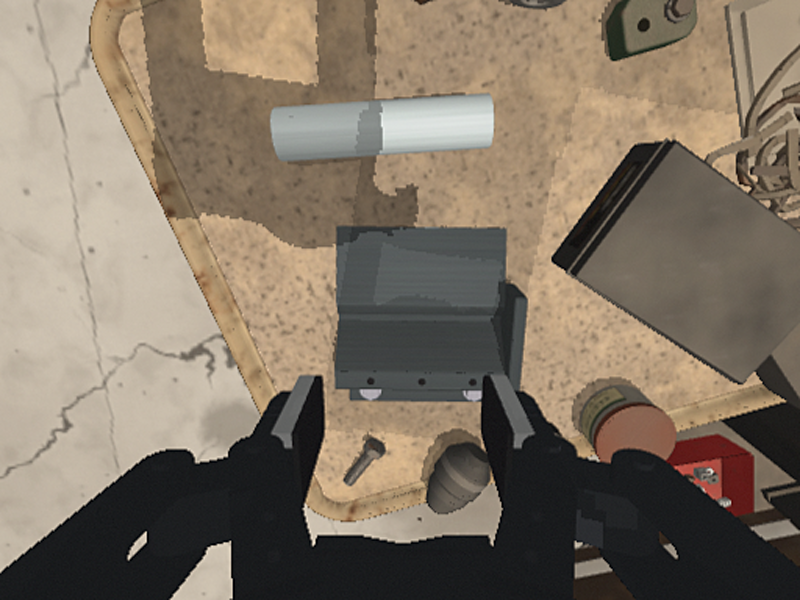

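The wrist view shows the bar from (278,134) to (492,121), the ramp's front edge from (336,227) to (506,229), and the land's front edge at row 373. The way from the bar to the V is clear.

```bash
python3 -c "
from h import *
s=1.5625
q=lambda u,v,z:ray('w1',u/s,v/s,z)
a=q(336,227,.001);b=q(506,229,.001);print('ramp',a,b)
c=q(336,373,.035);d=q(507,375,.035);print('landfront',c,d)
print('bar ends',q(275,134,.018),q(493,121,.018)); print('bar edges far/near', q(380,99,.018),q(380,155,.018))
print('yaws',[(p[1]-p[0])[0]/(p[1]-p[0])[1] for p in [(a,b),(c,d),(q(275,134,.018),q(493,121,.018))]])
th=.09;ex=np.array([np.cos(th),-np.sin(th),0]);ey=np.array([np.sin(th),np.cos(th),0])
for th in [.08,.09,.10]:
  ex=np.array([np.cos(th),-np.sin(th),0]);ey=np.array([np.sin(th),np.cos(th),0])
  # ramp corners: y=-58 and +75 at x=-74
  o1=a+74e-3*ex+58e-3*ey; o2=b+74e-3*ex-75e-3*ey; o3=c-34e-3*ex+58e-3*ey
  print(th,o1,o2,o3)
K,E=pickle.load(open('pics/w1.pkl','rb'))
"
```

```text
ramp [ 0.5658 -0.1599  0.001 ] [ 0.5801 -0.0281  0.001 ]
landfront [ 0.6737 -0.1702  0.035 ] [ 0.6882 -0.0381  0.035 ]
bar ends [ 0.4952 -0.1912  0.018 ] [ 0.5015 -0.038   0.018 ]
bar edges far/near [ 0.4797 -0.1151  0.018 ] [ 0.5164 -0.1192  0.018 ]
yaws [np.float64(0.10849772382397559), np.float64(0.10976532929598841), np.float64(0.041122715404699556)]
0.08 [ 0.64419838 -0.10799919  0.001     ] [ 0.64786972 -0.10877382  0.001     ] [ 0.64444379 -0.1096684   0.035     ]
0.09 [ 0.64471346 -0.10878575  0.001     ] [ 0.64705961 -0.10944747  0.001     ] [ 0.64505056 -0.10937887  0.035     ]
0.1 [ 0.64522065 -0.10957743  0.001     ] [ 0.6462428  -0.11011299  0.001     ] [ 0.6456602  -0.10909542  0.035     ]
```

play_rows:
  commands: [0,0,0,0,0,-3.4,36,-1.6,20,0,0,0,36,-1.6,20,0,0,0,36,-1.6,20,0,0,0,36.5,-1.5,0,0,0,0,0,0,40,0,0,0,0,0,40,0,0,0,0,0,40,0,0,0,0,0,25,0,0,0,0,0,0,0,0,0]

```text
t: 3.95
tcp_pos: [0.4533, -0.1128, 0.0501]
tool_rot: [-0.062, -3.138, -0.001]
wrist_force: [-0.5, -0.0, 0.1]
finger_gap: 0.0509
grasp_force: 0.0
```

```bash
python3 -c "
from h import *
grab('side','s1');grab('wrist','w2');st()
a=cv2.imread('pics/s1.png')[190:320,150:370];b=cv2.imread('pics/w2.png')
cv2.imwrite('pics/s1b.png',np.vstack([cv2.resize(a,(508,300),interpolation=cv2.INTER_CUBIC),cv2.resize(b,(508,300),interpolation=cv2.INTER_AREA)]))
"
```

```text
t 4.05
tcp_pos [ 0.4545 -0.1132  0.0518]
tool_rot [ 0.0607  3.1409 -0.    ]
wrist_force [-0.2935 -0.1293  0.0493]
finger_gap 0.0512
qpos [-0.3089  0.5699  2.1666 -0.      0.405  -1.841 ]
```

View pics/s1b.png

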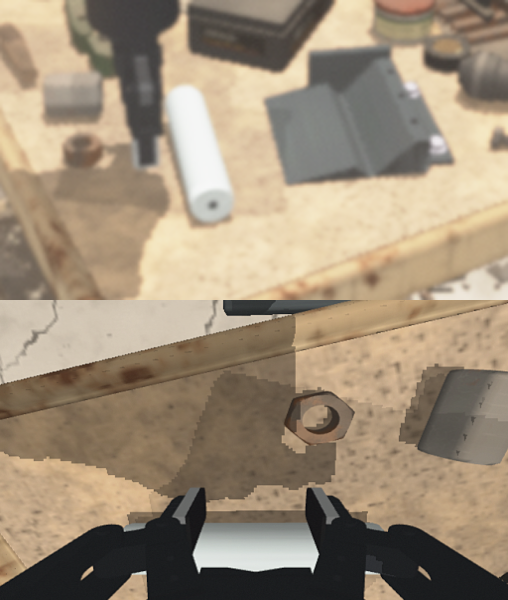

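The gripper is behind the bar and clear of everything. Next I'll lower it and start pushing, turning gradually to the V's direction.

play_rows:
  commands: [0,0,10,0,0,0,0,0,11,0,0,0,0,0,0,0,0,0,-4,0,0,0,0,0,-4,0,0,0,0,0,-4,0,0,0,0,0,-4,0,0,0,0,0,-4,0,0,0,0,0,-4,0,0,0,0,0,-4,0,0,0,0,0.5,-4,0,0,0,0,0.5,-4,0,0,0,0,0.5,-4,0,0,0,0,0.5,-4,0,0,0,0,0.5,-4,0,0,0,0,0.5,-4,0,0,0,0,0.5,-4,0,0,0,0,0.5,-4,0,0,0,0,0,-4,0,0,0,0,0,0,0,0,0,0,0]

```text
t: 6.55
tcp_pos: [0.5185, -0.1173, 0.0303]
tool_rot: [0.168, 3.137, -0.0]
wrist_force: [0.2, 0.3, -0.0]
finger_gap: 0.0511
grasp_force: 0.0
```

```bash
python3 -c "
from h import *
grab('side','s2');grab('top','t2');st()
a=cv2.imread('pics/s2.png')[190:320,150:370];b=cv2.imread('pics/t2.png')[110:280,240:410]
cv2.imwrite('pics/s2b.png',np.hstack([cv2.resize(a,(440,260),interpolation=cv2.INTER_CUBIC),cv2.resize(b,(260,260),interpolation=cv2.INTER_CUBIC)]))
"
```

```text
t 6.65
tcp_pos [ 0.518  -0.1172  0.0303]
tool_rot [-1.6850e-01 -3.1369e+00 -1.0000e-04]
wrist_force [-0.4989  0.143   0.1612]
finger_gap 0.0515
qpos [-0.2796  0.6556  2.0305 -0.      0.4556 -1.743 ]
```

View pics/s2b.png

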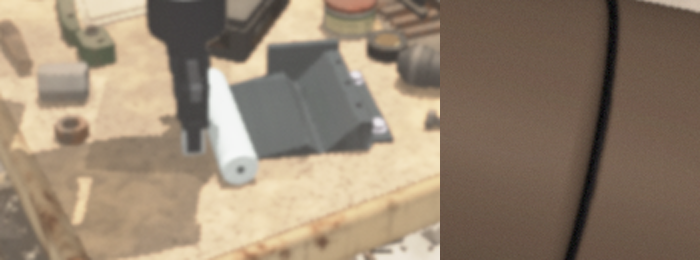

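play_rows:
  commands: [-4,0,0,0,0,0,-4,0,0,0,0,0,-4,0,0,0,0,0,-4,0,-0.5,0,0,0,-4,0,-1,0,0,0,-4,0,-1,0,0,0,-4,0,-1,0,0,0,-4,0,-1,0,0,0,-4,0,-1,0,0,0,-4,0,-1,0,0,0,-4,0,-1,0,0,0,-4,0,-1,0,0,0,-4,0,-1,0,0,0,-4,0,-1,0,0,0,-4,0,-1,0,0,0,-4,0,-1,0,0,0,-4,0,-1,0,0,0]

```text
t: 8.78
tcp_pos: [0.586, -0.1245, 0.0438]
tool_rot: [-0.169, -3.137, 0.0]
wrist_force: [-3.4, 0.2, 1.9]
finger_gap: 0.0514
grasp_force: 1.4
```

```bash
python3 -c "
from h import *
grab('side','s3');st()
a=cv2.imread('pics/s3.png')[190:320,170:390]
cv2.imwrite('pics/s3b.png',cv2.resize(a,(660,390),interpolation=cv2.INTER_CUBIC))
"
```

```text
t 8.825
tcp_pos [ 0.5867 -0.1247  0.044 ]
tool_rot [ 1.6860e-01  3.1362e+00 -2.0000e-04]
wrist_force [-1.2436  0.2279  1.304 ]
finger_gap 0.0511
qpos [-0.2599  0.6877  1.8655  0.      0.5876 -1.7233]
```

View pics/s3b.png

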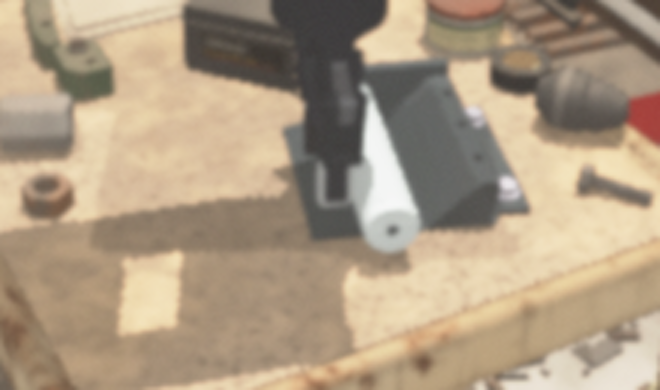

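The bar is resting on the ramp against the fingers, about 14 mm short of the lip.

play_rows:
  commands: [-3,0,-0.8,0,0,0,-3,0,-0.8,0,0,0,-3,0,-0.8,0,0,0,-3,0,-0.8,0,0,0,-2,0,0,0,0,0,-2,0,0,0,0,0,-2,0,0,0,0,0,-2,0,0,0,0,0,0,0,0,0,0,0,0,0,0,0,0,0]

```text
t: 10.07
tcp_pos: [0.6056, -0.1267, 0.047]
tool_rot: [-0.169, -3.137, -0.0]
wrist_force: [-0.7, 0.3, -0.1]
finger_gap: 0.0512
grasp_force: 0.0
```

```bash
python3 -c "
from h import *
grab('side','s4');st()
a=cv2.imread('pics/s4.png')[190:320,170:390]
cv2.imwrite('pics/s4b.png',cv2.resize(a,(660,390),interpolation=cv2.INTER_CUBIC))
"
```

```text
t 10.125
tcp_pos [ 0.6056 -0.1267  0.047 ]
tool_rot [-0.1686 -3.1369 -0.    ]
wrist_force [-0.4477 -0.1823 -0.0643]
finger_gap 0.0511
qpos [-0.2552  0.7005  1.8181 -0.      0.6232 -1.7186]
```

View pics/s4b.png

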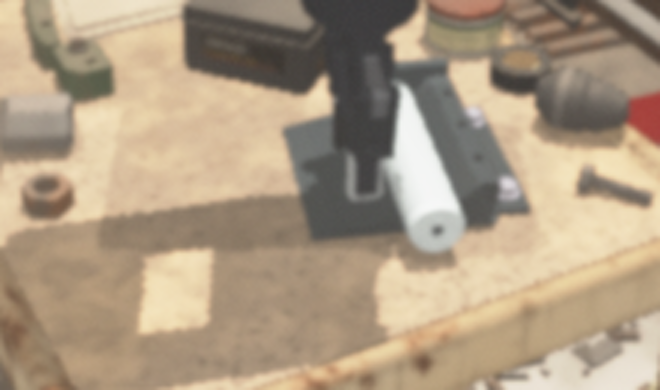

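The bar looks seated, with its end face at about crop (438,230), and the force is gone. I'll check that numerically.

```bash
python3 -c "
from h import *
p=ray('side0' if 0 else 's4',170+438/3,190+230/3,.0265);th=.108
o=np.array([.6455,-.110,.0265]);ex=np.array([np.cos(th),-np.sin(th),0]);ey=np.array([np.sin(th),np.cos(th),0])
print(p,(p-o)@ex,(p-o)@ey)
# expected px for seated end at various gap
for g in [.018,.022,.03]: q=proj('s4',[o+ey*(-.075-g)])[0];print(g,((q-[170,190])*3).round(0))
"
```

```text
[ 0.6367 -0.2046  0.0265] 0.0014482218555826785 -0.09499738235055223
0.018 [435. 228.]
0.022 [436. 232.]
0.03 [440. 240.]
```

```bash
python3 -c "
from h import *
o=np.array([.6455,-.110,.0]);th=.108
M=np.array([[np.cos(th),-np.sin(th),0],[np.sin(th),np.cos(th),0]])
for u,v in [(190,205),(258,350),(205,205),(285,400),(225,330),(240,330)]: p=ray('w1',u/1.5625,v/1.5625,0.005);print(u,v,p,(M@(p-o)).round(4))
"
```

```text
190 205 [ 0.5381 -0.2676  0.005 ] [-0.0898 -0.1683]
258 350 [ 0.66   -0.2379  0.005 ] [ 0.0282 -0.1256]
205 205 [ 0.5392 -0.2563  0.005 ] [-0.0899 -0.1569]
285 400 [ 0.7078 -0.2232  0.005 ] [ 0.0741 -0.1058]
225 330 [ 0.6399 -0.2616  0.005 ] [ 0.0108 -0.1513]
240 330 [ 0.6411 -0.2494  0.005 ] [ 0.0107 -0.1391]
```

play_rows:
  commands: [6,0,0,0,0,0,6,0,0,0,0,0,0,0,-30,0,0,0,0,0,-30,0,0,0]

```text
t: 10.62
tcp_pos: [0.5928, -0.1252, 0.1074]
tool_rot: [-0.169, -3.136, -0.0]
wrist_force: [0.2, -0.8, -0.3]
finger_gap: 0.0514
grasp_force: 0.0
```

play_rows:
  commands: [-12,-24,0,0,0,0,-12,-24,0,0,0,0,-12,-24,0,0,0,0,-11.7,-23.6,0,0,0,0,0,0,0,0,0,0,0,0,0,0,0,0,0,0,20,0,0,0,0,0,0,0,0,0]
  grip: -1

```text
t: 11.62
tcp_pos: [0.6294, -0.2245, 0.0848]
tool_rot: [-0.168, -3.134, -0.002]
wrist_force: [0.4, 0.3, 0.7]
finger_gap: -0.0002
grasp_force: 0.0
```

```bash
python3 -c "
from h import *
grab('side','s5');grab('wrist','w5');st()
a=cv2.imread('pics/s5.png')[180:310,190:410];b=cv2.imread('pics/w5.png')
cv2.imwrite('pics/s5b.png',np.vstack([cv2.resize(a,(508,300),interpolation=cv2.INTER_CUBIC),cv2.resize(b,(400,300),interpolation=cv2.INTER_AREA)[:, :].copy() if 0 else cv2.copyMakeBorder(cv2.resize(b,(400,300),interpolation=cv2.INTER_AREA),0,0,0,108,cv2.BORDER_CONSTANT)]))
"
```

```text
t 11.725
tcp_pos [ 0.6305 -0.225   0.0863]
tool_rot [-1.6770e-01 -3.1359e+00 -7.0000e-04]
wrist_force [-0.6706  0.8268  0.7634]
finger_gap 0.0001
qpos [-0.3881  0.6968  1.6756 -0.      0.7704 -1.852 ]
```

View pics/s5b.png

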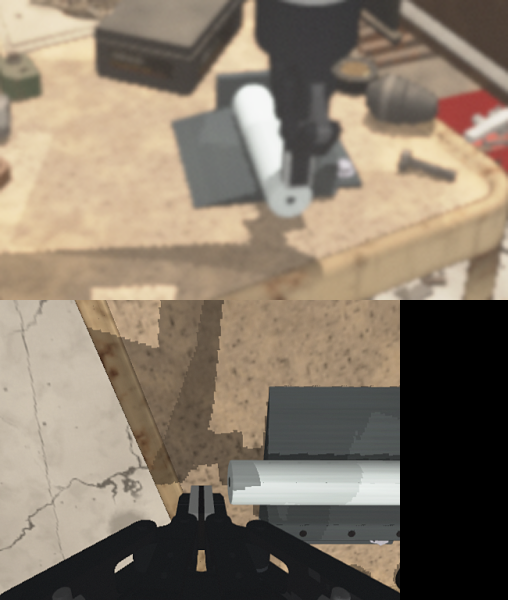

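The bar lies straight in the V. In the wrist view its free end is at lower-panel column 229, and the shut fingers are just clear of it.

```bash
python3 -c "
from h import *
o=np.array([.6455,-.110,.0]);th=.108
M=np.array([[np.cos(th),-np.sin(th),0],[np.sin(th),np.cos(th),0]])
f=lambda u,v,z:(M@(ray('w5',u*1.28,v*1.28,z)-o)).round(4)
print('end',f(229,182,.0265),'edges',f(300,160,.03),f(300,205,.03),'rest corner',f(269,87,.001),'rim',f(180,215,.005))
print('tcp',M@(sensors.read_state()['tcp_pos']-o))
"
```

```text
end [-0.0011 -0.092 ] edges [-0.021  -0.0386] [ 0.0176 -0.0339] rest corner [-0.0744 -0.059 ] rim [ 0.042  -0.1343]
tcp [-0.00252779 -0.11594485]
```

play_rows:
  commands: [0,0,15,0,0,0,0,0,15,0,0,0,0,0,15,0,0,0,0,0,0,0,0,0,0,2,0,0,0,0,0,2,0,0,0,0,0,2,0,0,0,0,0,2,0,0,0,0,0,2,0,0,0,0,0,2,0,0,0,0,0,2,0,0,0,0,0,2,0,0,0,0,0,2,0,0,0,0,0,2,0,0,0,0]

```text
t: 13.48
tcp_pos: [0.6331, -0.2055, 0.042]
tool_rot: [0.169, 3.137, -0.0]
wrist_force: [-0.4, -2.3, 1.1]
finger_gap: 0.0004
grasp_force: 0.9
```

play_rows:
  commands: [0,1,0,0,0,0,0,1,0,0,0,0,0,1,0,0,0,0]

```text
t: 13.85
tcp_pos: [0.6333, -0.2026, 0.042]
tool_rot: [-0.169, -3.137, 0.0]
wrist_force: [-0.0, -2.6, 0.8]
finger_gap: 0.0003
grasp_force: 1.0
```

play_rows:
  commands: [0,1,0,0,0,0]

```text
t: 13.98
tcp_pos: [0.6335, -0.2016, 0.042]
tool_rot: [-0.169, -3.137, -0.0]
wrist_force: [0.3, -1.0, 1.4]
finger_gap: 0.0002
grasp_force: 1.0
```

play_rows:
  commands: [0,1,0,0,0,0]

```text
t: 14.1
tcp_pos: [0.6336, -0.2006, 0.042]
tool_rot: [0.169, 3.137, -0.0]
wrist_force: [0.0, -1.4, 1.3]
finger_gap: 0.0
grasp_force: 1.0
```

play_rows:
  commands: [0,0.8,0,0,0,0,0,0,0,0,0,0]

```text
t: 14.35
tcp_pos: [0.6337, -0.1999, 0.042]
tool_rot: [-0.168, -3.137, 0.0]
wrist_force: [0.3, -1.5, 0.5]
finger_gap: -0.0
grasp_force: 0.9
```

play_rows:
  commands: [0,0.8,0,0,0,0,0,0,0,0,0,0]

```text
t: 14.6
tcp_pos: [0.6337, -0.1997, 0.0421]
tool_rot: [0.169, 3.137, -0.001]
wrist_force: [-1.6, -8.1, -0.2]
finger_gap: -0.0002
grasp_force: 4.1
```

play_rows:
  commands: [0,0.8,0,0,0,0,0,0,0,0,0,0]

```text
t: 14.85
tcp_pos: [0.6338, -0.1996, 0.0421]
tool_rot: [0.168, 3.137, -0.002]
wrist_force: [-2.7, -13.3, -0.0]
finger_gap: 0.0002
grasp_force: 7.2
```

play_rows:
  commands: [0,0.8,0,0,0,0,0,0,0,0,0,0]

```text
t: 15.1
tcp_pos: [0.6339, -0.1995, 0.0422]
tool_rot: [0.168, 3.136, -0.003]
wrist_force: [-4.0, -20.0, 0.4]
finger_gap: -0.0001
grasp_force: 10.3
```

The force rose to 20 N with the finger face at V y ≈ -75 mm, so the bar is against the stop. I'll withdraw and check.

play_rows:
  commands: [0,-2,0,0,0,0,0,-4,0,0,0,0,0,-8,0,0,0,0,0,-4,-10,0,0,0,0,0,-40,0,0,0,0,0,-40,0,0,0,40,0,-40,0,0,0,50,0,-20,0,0,0,0,0,0,0,0,0]

```text
t: 16.23
tcp_pos: [0.5402, -0.2056, 0.1944]
tool_rot: [0.17, 3.136, -0.001]
wrist_force: [-0.0, 0.4, -0.1]
finger_gap: 0.0002
grasp_force: 0.0
```

```bash
python3 -c "
from h import *
grab('side','s6');grab('wrist','w6');st()
a=cv2.imread('pics/s6.png')[150:320,120:410];b=cv2.imread('pics/w6.png')
cv2.imwrite('pics/s6b.png',np.hstack([cv2.resize(a,(400,235),interpolation=cv2.INTER_CUBIC),cv2.resize(b[:,:],(400,300),interpolation=cv2.INTER_AREA)[:235]]))
"
```

```text
t 16.325
tcp_pos [ 0.5428 -0.2061  0.1931]
tool_rot [ 1.6920e-01  3.1352e+00 -1.0000e-03]
wrist_force [ 0.4559  0.0282 -0.1554]
finger_gap -0.0001
qpos [-4.1510e-01  4.5500e-01  1.8236e+00  1.0000e-04  8.6110e-01 -1.8781e+00]
```

View pics/s6b.png

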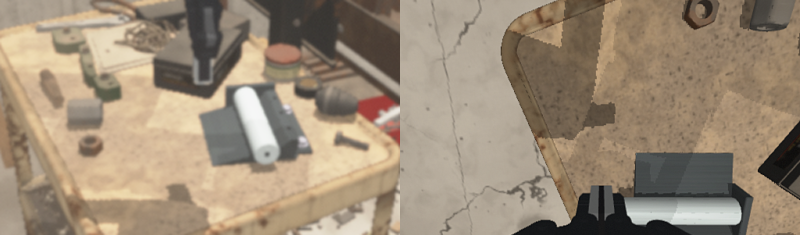

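The bar lies in the V with its far end at the stop plate (wrist panel, column about 741). Nothing else has moved and the robot is clear.

```bash
python3 -c "
from plant import manip
print(manip.hand_in())"
```

```text
the job is handed in; nothing more can be done
None
```

The bar was rolled up the ramp and over the lip into the V, then pushed along it until it met the end stop (20 N at contact); the arm was backed off clear and the job handed in at about 16 s, with no verdict returned.

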